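Sort the mycology bench after microscopy

ROBOT

A 6-joint arm with a two-finger parallel gripper is mounted at the origin on the work surface. World frame = base frame: x ahead of the robot, y to its left, z up, the work surface at z = 0. Lengths are in m, angles in rad, forces in N, time in s.
With the tool pointing down it reaches from about 0.35 to 0.775 m from the base axis. Payload 5.5 kg.
Tool frame: the origin (TCP) lies at the very end of the fingers, on their centre line; the grasp point (between the pads) lies 19 mm behind it; x points along the fingers, y is the direction in which the jaws open and shut, and the axes are right-handed (so a half turn about x gives the same grasp; the last joint's range is limited). The gripper opens to 85 mm and grips with 20 to 120 N. Pads are 22 mm wide; open, the fingers measure 114 mm over their backs; the gripper's body (76 mm by 85 mm) begins 54 mm behind the grasp point. The pads swing forward as they close: fully open they stand 13 mm farther back than shut.
Start: joints at [-1.446, 0.313, 0.046, 1.304, 0, 1.431], TCP at [0.15, -0.555, 0.231] pointing down, gripper open.
Joint ranges: [-2.76, 2.76], [-0.86, 1.69], [-1.03, 1.26], [-2.2, 2.34], [-1.47, 1.5], [-3.14, 3.14]. Speed limits (rad/s): [2.57, 2.57, 3.14, 3.14, 3.14, 3.14].

INTERFACE

Orientations are given as a unit quaternion [w, x, y, z].
In Python, from workcell import readout, cams, env, finder gives the robot as it stands.
- The arm moves only by the tool drive_tool, never from a script. Its argument "moves" is a list that holds one entry, the list of rows, each a list of 7 numbers: the shift along the tool's x, y, z in m, then the turn, a rotation vector about the tool's x, y, z in rad, then the closure in counts, from 0 (fully open) to 255 (shut). A call has exactly 5 rows; each row is the pose to reach, as a shift and turn from the pose measured when the call began, along the tool's axes at that moment; what a row does not reach only later rows make up. A row lasts 1/8 s, in which the tool goes at most 62.5 mm and 10.7 degrees, less where a joint would pass 70% of its speed; a pose out of reach is approached as far as the arm can. A call with a gripper value outside its range is refused whole. The fingers move at their own pace and stop on an object; "squeeze" is the grip in N (left out, the last holds). Time passes only in rows, so rows that repeat a pose let the fingers close, or fill a call up. It gives the time, the measured TCP pose, the force and the opening at its end, in the units of the state.
- readout.get_state(): the state, without advancing time (a new reading comes with each control period).
- cams.read_camera(name): name is "scene" or "side" or "wrist"; returns the picture (400x640x3 uint8, blue, green, red); there is no depth.
- cams.camera_params(name): a dict with "mtx" (3x3 intrinsics, pixels), "dist" ([k1, k2, p1, p2, k3] as OpenCV has them; the pictures are not rectified), "R" (3x3) and "t" (3): a world point X has camera coordinates R X + t; the wrist camera has in their place "mount" (4x4, takes a point from camera to tool coordinates, whose origin is the TCP and whose axes are the tool frame's). Camera axes: x right, y down, z forward; pixel columns grow to the right and rows downward; lengths in m; the calibration is good to about 2 mm. A picture is of the moment at which its call begins: read the wrist's pose just before it. camera_params takes no time and is no camera call.
- env.hand_in(): hands the job in, once; it reports no verdict.
Trained networks look in the newest picture that a camera, given by its name, has taken for a name from the list of things; names that differ only in an ending like _2 or _b are one class to them, and where a whole thing is asked for, a point or a joint stands for the part that bears it (a point fixed in the world has none). Each returns a list of dicts, best first, with "conf" (0 to 1); they miss things now and then, are a little off and sometimes report something else, mostly with a low value. They report only what shows in the picture. A call takes as long as a camera call. They do not tell look-alikes from the thing itself.
- finder.regions_of(camera, name): "pixels" (400x640 bool, what is visible of it) and "point" ([column, row] in pixels, amid what is visible of it).
The state is a dict: "clock": time; "joint_pos": joint angles; "qvel": joint speeds; "tau": joint torques, N m; "tcp_pos": TCP position; "orientation": TCP orientation; "wrist_force": force on the tool from outside, world axes, zero at the start; "ft_torque": the same for the moment, N m; "finger_gap": finger opening in m.
Only numpy, scipy, OpenCV 4.12 (cv2) and the standard library are available. Lean on these libraries where they do the work, as an engineer would, in place of code of your own. Each camera call takes 0.05 s, during which the arm holds its last target.

TASK

Clear up after the microscope session: stand the two amber sample vials in the grey plastic tray and the two microscope objectives in the wooden lens case, upright and one to a bay, and lay the piece of dried fungus flat inside the round steel dish. Leave the small square glass block where it is.

Things in the scene. Friction and masses are not known exactly. Their poses are not given: they have to be found in the camera images.
- vial_tall: Tall amber glass sample vial, a cylinder 26 mm across and 64 mm high with a pale label and a white cap, standing upright, loose, about 30 g; origin: centre of its underside, z axis up.
- vial_short: Short amber glass sample vial, 26 mm across and 44 mm high with a pale label and a white cap, standing upright, loose, about 30 g; origin: centre of its underside, z axis up.
- objective_long: Long microscope objective, plain steel with a black grip ring low down: a barrel 28 mm across and 30 mm high, then a tapering nose from 25 mm to 12 mm across, 60 mm high in all; stands nose up, loose, about 90 g; origin: centre of its underside, z axis up.
- objective_short: Short microscope objective, the same steel barrel 28 mm across and 30 mm high with a black grip ring low down, then a short tapering nose, 42 mm high in all; stands nose up, loose, about 90 g; origin: centre of its underside, z axis up.
- fungus: Piece of dried bracket fungus, woody, rigid, lying flat, about 30 g: dark brown domed cap, 44 mm wide, 27 mm high (upright sides to 19 mm), with a pale stub of stem 13 mm wide, 12 mm high; 62 mm long in all. Origin: middle of its length, on the underside; z up, x along its length from stem to cap. Cap: radius 22 mm about x = +9 mm. Grip across the cap, along y. Lies at any angle.
- vial_tray: Grey plastic tray, thin-walled, 68 x 130 x 18 mm, fixed to the bench. One cross wall parts it into two square bays of 56 x 56 mm, with centres at y = +31 mm and y = -31 mm of its frame. Walls 6 mm thick, floor 6 mm above the bench, walls 18 mm high over the bench. Origin: centre of its underside; x along its short side, y along its long side, z up.
- lens_case: Brown wooden lens case, thick-walled, grey-lined, brass plate on one long side, 72 x 136 x 20 mm, open, fixed to the bench. A cross wall parts it into two square bays of 56 x 56 mm, centres at y = +32 and -32 mm. Walls 8 mm thick, their tops 20 mm and the floor 8 mm above the bench. Origin: centre of its underside; x along its short side, y along its long side, z up.
- dish: Round shallow stainless-steel dish, 108 mm across outside, about 100 mm inside, 16 mm high, floor 4 mm above the bench, fixed to the bench. Origin: centre of its underside, z up.
- glass_block: Bystander, to be left alone: small square pale glass staining block with a hollow in its top, 38 x 38 x 16 mm, loose, standing on the bench among the things; origin: centre of its underside, z axis up. The other clutter near the things (wood chips, a red bottle cap, slides, a marker) is under 14 mm high.
There are look-alikes about, which are no part of the job. Leave any purple look-alike of the dish alone.

How it is judged:
By the outcome, as a careful person would: the job done as asked, in the order asked, and still so for the second after the job is handed in, with the robot touching nothing.
It also fails if it takes over 136 s, if anything falls off the work surface, if the arm or the gripper's body presses on something with over 40 N, if the wrist force passes 120 N, or if a joint passes its speed limit or range.

## Working session

There is one attempt and no reset: what is moved stays moved. The work goes in short steps, Python scripts to look and compute and a tool call to move; the robot and the scene stay as the last step left them, time stands still between calls to the robot, and variables do not carry over. Pictures are saved under pics/ and viewed, and the job is handed in when it is done.

Besides the shell and the picture viewer there is one more tool, called after ">>>" in YAML: its name, and indented under it one key for each argument. drive_tool: Moves the arm, as the interface text tells. Its arguments: {"type":"object","properties":{"moves":{"type":"array"},"squeeze":{"type":"number"}},"required":["moves"]}

```bash
ls; mkdir -p pics
python3 - <<'E'
from workcell import readout,cams,env,finder
import cv2
s=readout.get_state();print(s)
for c in ("scene","side","wrist"):
    im=cams.read_camera(c);cv2.imwrite(f"pics/{c}0.png",im)
    print(c,cams.camera_params(c))
E
```

```text
pics
{'clock': 0.0, 'joint_pos': array([-1.44562804e+00,  3.14008716e-01,  4.49893322e-02,  1.30358485e+00,
        1.21341814e-05,  1.43122929e+00]), 'qvel': array([ 6.02940920e-04, -8.53205682e-05, -3.54337126e-04, -6.47340794e-04,
        5.55760525e-04, -1.78818635e-04]), 'tau': array([-1.84236796e-04, -4.80626678e+01,  2.98533297e+01,  1.93280890e-02,
       -1.99871665e-04,  1.03409889e-06]), 'tcp_pos': array([ 0.15040061, -0.55446481,  0.23040836]), 'orientation': array([ 0.0926858 ,  0.70092975,  0.09396409, -0.70091196]), 'wrist_force': array([0.72767654, 0.11954636, 0.36503152]), 'ft_torque': array([ 0.00634628, -0.00599636, -0.02301396]), 'finger_gap': 0.0856377473367958}
scene {'mtx': array([[516.36392084,   0.        , 319.09348168],
       [  0.        , 516.36392084, 195.3239171 ],
       [  0.        ,   0.        ,   1.        ]]), 'dist': array([-0.07922106,  0.        ,  0.        ,  0.        ,  0.        ]), 'R': array([[ 0.77791958,  0.62819911,  0.01438762],
       [ 0.37916795, -0.45103141, -0.80796184],
       [-0.50107164,  0.63398466, -0.58905914]]), 't': a
[... 399 characters left out ...]
      [ 0.65118542, -0.56813839, -0.5031663 ]]), 't': array([0.42138195, 0.24525177, 0.72014072])}
wrist {'mtx': array([[340.0229628 ,   0.        , 319.41200432],
       [  0.        , 340.0229628 , 201.26693459],
       [  0.        ,   0.        ,   1.        ]]), 'dist': array([-0.01652579,  0.        ,  0.        ,  0.        ,  0.        ]), 'mount': array([[ 5.21562843e-05, -2.79960380e-01,  9.60011553e-01,
        -1.41452312e-01],
       [ 9.99999256e-01, -1.15557212e-03, -3.91318889e-04,
        -8.90096698e-04],
       [ 1.21891637e-03,  9.60010859e-01,  2.79960112e-01,
        -7.07608128e-02],
       [ 0.00000000e+00,  0.00000000e+00,  0.00000000e+00,
         1.00000000e+00]])}
```

View pics/scene0.png

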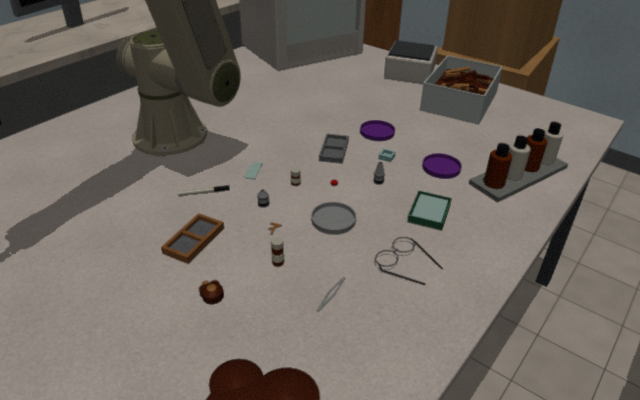

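View pics/side0.png

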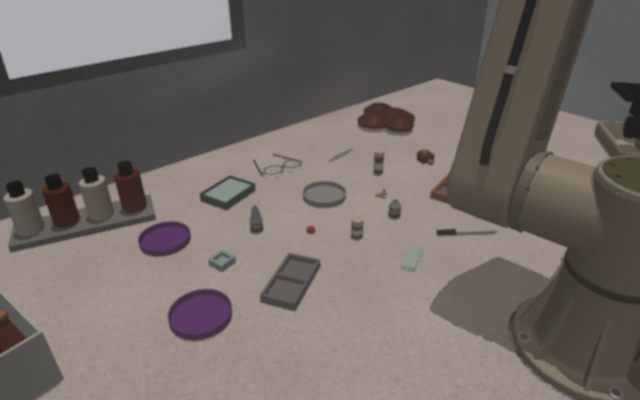

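View pics/wrist0.png

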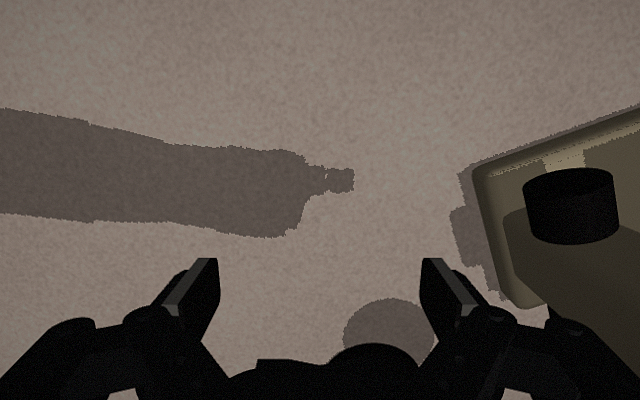

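The scene view shows the vials at (277,252) and (295,177), the objectives at (263,198) and (379,173), and the fungus at (211,291). The tray is at (334,148), the case at (193,237), the steel dish at (333,217) and the glass block at (387,155). Next I'll measure their positions.

```bash
cat > h.py <<'E'
from workcell import readout,cams,env,finder
import cv2,numpy as np
from scipy.optimize import minimize
from scipy.spatial.transform import Rotation as Rot
def circ(r,z,x=0,n=24):
    a=np.linspace(0,2*np.pi,n,endpoint=False);return np.c_[x+r*np.cos(a),r*np.sin(a),0*a+z]
def box(a,b,h): return np.array([[x,y,z] for x in(-a/2,a/2) for y in(-b/2,b/2) for z in(0,h)])
M={'vial_tall':np.r_[circ(.013,0),circ(.013,.06),circ(.011,.064)],'vial_short':np.r_[circ(.013,0),circ(.013,.04),circ(.011,.044)],
'objective_long':np.r_[circ(.014,0),circ(.014,.03),circ(.006,.06)],'objective_short':np.r_[circ(.014,0),circ(.014,.03),circ(.008,.042)],
'fungus':np.r_[circ(.022,0,.009),circ(.022,.019,.009),circ(.012,.027,.009),box(.02,.013,.012)+[-.021,0,0]],
'vial_tray':box(.068,.130,.018),'lens_case':box(.072,.136,.020),'dish':np.r_[circ(.054,0),circ(.054,.016)],'glass_block':box(.038,.038,.016)}
RADIAL={'vial_tall','vial_short','objective_long','objective_short','dish'}
def cam(c,st=None):
    p=cams.camera_params(c);K,D=np.array(p['mtx']),np.array(p['dist'])
    if 'mount' in p:
        T=np.eye(4);q=st['orientation'];T[:3,:3]=Rot.from_quat(np.r_[q[1:],q[0]]).as_matrix();T[:3,3]=st['tcp_pos']
        W=np.linalg.inv(T@np.array(p['mount']));R,t=W[:3,:3],W[:3,3]
    else:R,t=np.array(p['R']),np.array(p['t'])
    return K,D,R,t
def proj(C,X):
    K,D,R,t=C;return cv2.projectPoints(np.asarray(X,float).reshape(-1,3),cv2.Rodrigues(R)[0],t,K,D)[0].reshape(-1,2)
def ray(C,px,z):
    K,D,R,t=C;u=cv2.undistortPoints(np.array([[px]],float),K,D)[0,0]
    d=R.T@np.r_[u,1];o=-R.T@t;return o+d*(z-o[2])/d[2]
def place(n,p,z0=0):
    c,s=np.cos(p[2]),np.sin(p[2]);X=M[n]@np.array([[c,s,0],[-s,c,0],[0,0,1]]);return X+[p[0],p[1],z0]
def hullmask(C,X):
    h=cv2.convexHull(proj(C,X).astype(np.float32))[:,0]
    m=np.zeros((400,640),np.uint8);cv2.fillConvexPoly(m,np.round(h*16).astype(np.int32),255,cv2.LINE_AA,4);return m/255.
def fit(n,obs,p0,z0=0,exact=False):
    """obs: list of (C,mask bool)"""
    def cost(p):
        e=0
        for C,m in obs:
            a=hullmask(C,place(n,p,z0));i=np.minimum(a,m).sum();u=np.maximum(a,m).sum();e+=1-i/max(u,1)
        return e/len(obs)
    best=None
    for y in ([0] if n in RADIAL else np.linspace(0,np.pi*(2 if n=='fungus' else 1),8 if n=='fungus' else 6,endpoint=False)):
        r=minimize(cost,[p0[0],p0[1],y],method='Nelder-Mead',options=dict(initial_simplex=[[p0[0],p0[1],y],[p0[0]+.01,p0[1],y],[p0[0],p0[1]+.01,y],[p0[0],p0[1],y+.3]],xatol=1e-4,fatol=1e-4))
        if best is None or r.fun<best.fun:best=r
    return best.x,best.fun
E
cat > m.py <<'E'
from h import *
import pickle
st=readout.get_state()
ims={c:cams.read_camera(c) for c in('scene','side')}
out={}
for n in M:
    o={}
    for c in ims:
        C=cam(c)
        L=finder.regions_of(c,n)
        o[c]=[(d['conf'],np.array(d['pixels']),d['point']) for d in L]
        print(n,c,[(round(d['conf'],2),np.round(d['point']).astype(int).tolist(),int(np.sum(d['pixels'])),np.round(ray(C,d['point'],.02)[:2],3).tolist()) for d in L])
    out[n]=o
pickle.dump(out,open('det.pkl','wb'))
print(readout.get_state()['clock'])
E
python3 m.py
```

```text
vial_tall scene [(0.86, [277, 253], 342, [0.618, -0.189]), (0.4, [333, 216], 1166, [0.632, -0.01])]
vial_tall side [(0.6, [378, 163], 220, [0.64, -0.21]), (0.46, [326, 192], 970, [0.617, 0.001])]
vial_short scene [(0.65, [296, 178], 179, [0.463, 0.055])]
vial_short side [(0.66, [361, 225], 251, [0.461, 0.039])]
objective_long scene [(0.47, [380, 175], 192, [0.621, 0.209])]
objective_long side []
objective_short scene [(0.58, [265, 200], 189, [0.466, -0.067])]
objective_short side [(0.77, [395, 210], 198, [0.45, -0.061])]
fungus scene [(0.61, [212, 292], 465, [0.598, -0.356])]
fungus side [(0.69, [326, 193], 973, [0.612, 0.006]), (0.51, [426, 158], 222, [0.57, -0.332])]
vial_tray scene [(0.7, [337, 151], 719, [0.46, 0.233]), (0.26, [377, 175], 190, [0.614, 0.203])]
vial_tray side [(0.82, [293, 281], 2158, [0.415, 0.261])]
lens_case scene [(0.88, [192, 239], 1675, [0.444, -0.277])]
lens_case side [(0.68, [439, 188], 318, [0.444, -0.217])]
dish scene [(0.91, [375, 132], 594, [0.481, 0.394]), (0.88, [439, 165], 843, [0.717, 0.354]), (0.87, [335, 215], 1154, [0.633, -0.004]), (0.74, [211, 291], 489, [0.592, -0.354])]
dish side [(0.89, [203, 315], 2608, [0.45, 0.425]), (0.81, [329, 191], 1007, [0.614, -0.006]), (0.63, [166, 238], 1468, [0.698, 0.376])]
glass_block scene [(0.44, [386, 155], 143, [0.577, 0.304])]
glass_block side [(0.87, [224, 256], 377, [0.562, 0.317]), (0.44, [326, 191], 935, [0.621, -0.003])]
1.15
```

```bash
cat > f.py <<'E'
from h import *
import pickle
D=pickle.load(open('det.pkl','rb'))
pick={n:[('scene',0),('side',0)] for n in M}
pick['objective_long']=[('scene',0)];pick['lens_case']=[('scene',0)];pick['fungus']=[('scene',0),('side',1)];pick['dish']=[('scene',2),('side',1)]
ims={c:cv2.imread(f'pics/{c}0.png') for c in('scene','side')}
P={}
for n in M:
    obs=[(cam(c),D[n][c][i][1].astype(float)) for c,i in pick[n]]
    p0=np.mean([ray(cam(c),D[n][c][i][2],.02)[:2] for c,i in pick[n]],0)
    x,f=fit(n,obs,p0);P[n]=x;r=[]
    for o in obs:
        if len(obs)>1: r.append(np.round(fit(n,[o],p0)[0],3).tolist())
    print(n,np.round(x,4),round(f,3),r)
    for c in ims:
        h=cv2.convexHull(proj(cam(c),place(n,x)).astype(np.float32))[:,0]
pickle.dump(P,open('P.pkl','wb'))
def ov(name,c,box,tag):
    x0,y0,x1,y1=box;im=cv2.resize(cv2.imread(f'pics/{c}0.png')[y0:y1,x0:x1],None,fx=3,fy=3,interpolation=cv2.INTER_CUBIC)
    im=np.clip(im.astype(float)*1.7,0,255).astype(np.uint8)
    for n in M:
        h=cv2.convexHull(proj(cam(c),place(n,P[n])).astype(np.float32))[:,0]
        cv2.polylines(im,[np.round((h+.5-[x0,y0])*3).astype(np.int32)],True,(0,255,0),1)
    cv2.imwrite(f'pics/{name}.png',im)
ov('ov_scene','scene',(155,120,415,315),0)
ov('ov_side','side',(190,130,455,320),0)
E
python3 f.py
```

```text
vial_tall [ 0.6242 -0.1935  0.0587] 0.181 [[0.625, -0.193, -0.071], [0.629, -0.2, 0.296]]
vial_short [0.458  0.0548 0.2828] 0.189 [[0.456, 0.058, 0.201], [0.46, 0.052, 0.308]]
objective_long [0.6199 0.2058 0.3564] 0.214 []
objective_short [ 0.4556 -0.0633  0.1683] 0.224 [[0.456, -0.061, 0.161], [0.457, -0.07, 0.334]]
fungus [ 0.5939 -0.3529  2.7061] 0.167 [[0.58, -0.345, 5.625], [0.595, -0.354, 2.717]]
vial_tray [0.4327 0.2526 0.5139] 0.076 [[0.432, 0.256, 0.5], [0.433, 0.251, 3.665]]
lens_case [ 0.4297 -0.2627  0.2153] 0.073 []
dish [ 0.6303 -0.0049  0.2071] 0.11 [[0.629, 0.002, 0.053], [0.632, -0.008, 0.232]]
glass_block [0.5699 0.3189 0.4406] 0.232 [[0.569, 0.32, 0.513], [0.572, 0.319, 1.662]]
```

View pics/ov_scene.png

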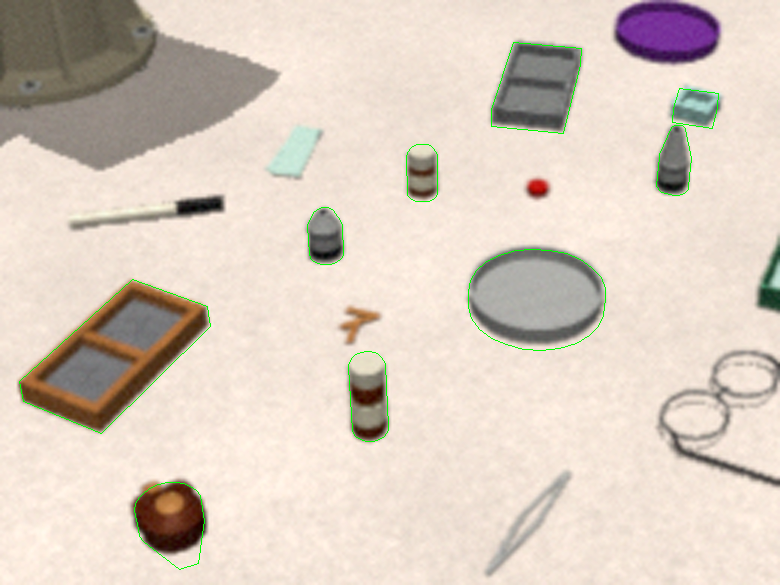

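View pics/ov_side.png

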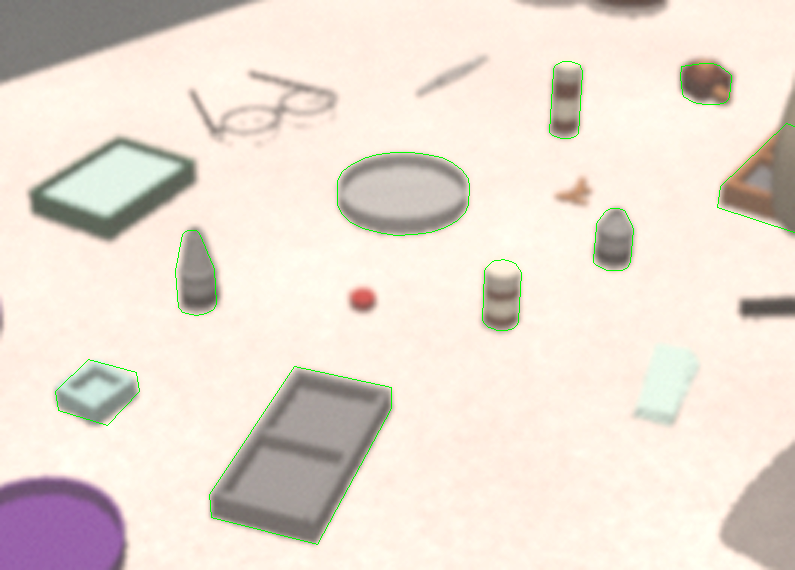

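```bash
cat > go.py <<'E'
from h import *
import sys
# usage: go.py x y z psi -> shift & rotvec in tool frame ; psi jaw direction (tool y) angle
def Rt(): 
    s=readout.get_state();q=s['orientation'];return s,Rot.from_quat(np.r_[q[1:],q[0]]).as_matrix()
s,R=Rt()
np.set_printoptions(suppress=True,precision=4)
psi=np.arctan2(R[1,1],R[0,1])
print('t',round(s['clock'],2),'tcp',s['tcp_pos'],'psi',round(psi,3),'down',R[:,0],'gap',round(s['finger_gap'],4),'F',s['wrist_force'].round(1),'j',s['joint_pos'].round(2))
if len(sys.argv)>4:
    x,y,z,p=map(float,sys.argv[1:5])
    RT=np.array([[0,np.cos(p),np.sin(p)],[0,np.sin(p),-np.cos(p)],[-1,0,0]])
    print('shift',R.T@(np.array([x,y,z])-s['tcp_pos']),'rot',Rot.from_matrix(R.T@RT).as_rotvec())
E
for a in .514 -2.628; do python3 go.py .624 -.194 .15 $a; done
```

```text
t 1.15 tcp [ 0.1505 -0.555   0.2313] psi -1.306 down [ 0.     -0.0001 -1.    ] gap 0.0854 F [-0.5 -0.3 -0.5] j [-1.45  0.31  0.05  1.3   0.    1.43]
shift [ 0.0813 -0.2245 -0.5515] rot [-1.82    0.0001 -0.0001]
t 1.15 tcp [ 0.1505 -0.555   0.2313] psi -1.306 down [ 0.     -0.0001 -1.    ] gap 0.0854 F [-0.5 -0.3 -0.5] j [-1.45  0.31  0.05  1.3   0.    1.43]
shift [ 0.0813 -0.2245 -0.5515] rot [ 1.322  -0.0001 -0.0001]
```

>>> drive_tool:
  moves:
    - [[0.006,-0.02,-0.05,-0.18,0,0,0],[0.012,-0.042,-0.105,-0.36,0,0,0],[0.018,-0.065,-0.16,-0.54,0,0,0],[0.024,-0.088,-0.215,-0.72,0,0,0],[0.03,-0.11,-0.27,-0.9,0,0,0]]
  squeeze: 40

```text
clock: 1.78
tcp_pos: [0.3836, -0.377, 0.2014]
orientation: [-0.391, -0.589, -0.39, 0.589]
wrist_force: [-0.4, -1.6, -0.5]
finger_gap: 0.0859
```

```bash
python3 go.py .624 -.194 .17 .514
```

```text
t 1.77 tcp [ 0.3836 -0.377   0.2014] psi -0.4 down [ 0.0005 -0.0007 -1.    ] gap 0.0859 F [-0.4 -1.6 -0.5] j [-0.93  0.25 -0.11  1.21 -0.    1.05]
shift [ 0.0313  0.15   -0.2622] rot [-0.9143  0.0008 -0.0004]
```

>>> drive_tool:
  moves:
    - [[0.006,0.03,-0.053,-0.18,0,0,0],[0.012,0.06,-0.106,-0.36,0,0,0],[0.018,0.09,-0.158,-0.54,0,0,0],[0.025,0.12,-0.21,-0.73,0,0,0],[0.031,0.15,-0.262,-0.914,0,0,0]]

```text
clock: 2.4
tcp_pos: [0.6254, -0.1928, 0.1702]
orientation: [0.612, 0.354, 0.611, -0.355]
wrist_force: [0.8, -0.8, -0.2]
finger_gap: 0.0854
```

```bash
cat > w.py <<'E'
# wrist look: w.py name picname [z0]
from h import *
import sys,pickle
P=pickle.load(open('P.pkl','rb'));n=sys.argv[1]
st=readout.get_state();im=cams.read_camera('wrist');C=cam('wrist',st)
L=finder.regions_of('wrist',n)
im=np.clip(im.astype(float)*1.5,0,255).astype(np.uint8)
cv2.polylines(im,[np.round(cv2.convexHull(proj(C,place(n,P[n])).astype(np.float32))).astype(np.int32)],True,(0,255,0),1)
for k,d in enumerate(L):
    m=np.array(d['pixels']);b=ray(C,d['point'],.02)
    print(round(d['conf'],2),np.round(d['point']),m.sum(),'ray@.02',b.round(3))
    if np.hypot(*(b[:2]-P[n][:2]))<.05:
        x,f=fit(n,[(C,m.astype(float))],P[n][:2]);print('   fit',x.round(4),round(f,3),'prior',P[n].round(4))
        cv2.polylines(im,[np.round(cv2.convexHull(proj(C,place(n,x)).astype(np.float32))).astype(np.int32)],True,(0,0,255),1)
cv2.imwrite(f'pics/{sys.argv[2]}.png',im)
E
python3 w.py vial_tall w1; python3 go.py .624 -.194 .17 .514
```

```text
0.61 [319. 194.] 1267 ray@.02 [ 0.628 -0.199  0.02 ]
   fit [ 0.6252 -0.1958  0.1466] 0.078 prior [ 0.6242 -0.1935  0.0587]
t 2.5 tcp [ 0.6274 -0.1898  0.1686] psi 0.523 down [ 0.0007  0.001  -1.    ] gap 0.0851 F [-0.7  0.1 -0.3] j [-0.42  0.49  0.16  1.24  0.    0.63]
shift [-0.0014 -0.0051  0.002 ] rot [ 0.0087 -0.0005 -0.0011]
```

View pics/w1.png

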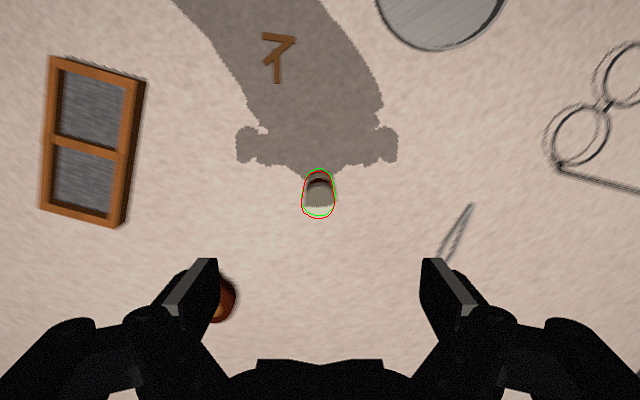

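The wrist view shows the vial's outline at (318,194), and the fit gives (0.625,-0.195), which agrees with the earlier estimate. Descending.

```bash
python3 go.py .625 -.195 .024 .514
```

```text
t 2.5 tcp [ 0.6274 -0.1898  0.1686] psi 0.523 down [ 0.0007  0.001  -1.    ] gap 0.0851 F [-0.7  0.1 -0.3] j [-0.42  0.49  0.16  1.24  0.    0.63]
shift [ 0.1446 -0.0049  0.0034] rot [ 0.0087 -0.0005 -0.0011]
```

>>> drive_tool:
  moves:
    - [[0.03,-0.005,0.003,0.009,0,0,0],[0.08,-0.005,0.003,0.009,0,0,0],[0.12,-0.005,0.003,0.009,0,0,0],[0.144,-0.005,0.003,0.009,0,0,0],[0.144,-0.005,0.003,0.009,0,0,0]]

```text
clock: 3.12
tcp_pos: [0.6224, -0.1943, 0.0223]
orientation: [0.609, 0.357, 0.612, -0.357]
wrist_force: [-0.3, 0.3, 0.2]
finger_gap: 0.0856
```

```bash
python3 go.py .625 -.195 .024 .514
```

```text
t 3.12 tcp [ 0.6224 -0.1943  0.0223] psi 0.513 down [-0.004   0.0029 -1.    ] gap 0.0856 F [-0.3  0.3  0.2] j [-0.43  0.59 -0.05  0.93  0.    0.63]
shift [-0.0018  0.0019  0.0019] rot [-0.0015 -0.0045  0.002 ]
```

Closing on the vial now.

>>> drive_tool:
  moves:
    - [[-0.002,0.002,0.002,0,-0.004,0.002,100],[-0.002,0.002,0.002,0,-0.004,0.002,255],[-0.002,0.002,0.002,0,-0.004,0.002,255],[-0.002,0.002,0.002,0,-0.004,0.002,255],[-0.002,0.002,0.002,0,-0.004,0.002,255]]
  squeeze: 40

```text
clock: 3.75
tcp_pos: [0.6258, -0.1954, 0.0254]
orientation: [0.611, 0.357, 0.61, -0.357]
wrist_force: [-1.5, -0.5, 6.0]
finger_gap: 0.0248
```

```bash
python3 go.py .625 -.195 .14 .514
```

```text
t 3.75 tcp [ 0.6258 -0.1954  0.0254] psi 0.513 down [ 0.0014 -0.0004 -1.    ] gap 0.0248 F [-1.5 -0.5  6. ] j [-0.43  0.59 -0.05  0.93  0.    0.63]
shift [-0.1146 -0.0004 -0.0006] rot [-0.0015  0.0011 -0.001 ]
```

>>> drive_tool:
  moves:
    - [[-0.02,0,0,0,0,0,255],[-0.065,0,0,0,0,0,255],[-0.1,0.002,-0.02,0,0,0,255],[-0.115,0.007,-0.065,0,0,0,255],[-0.115,0.012,-0.115,0,0,0,255]]

```text
clock: 4.38
tcp_pos: [0.5804, -0.0889, 0.1419]
orientation: [0.612, 0.358, 0.609, -0.357]
wrist_force: [1.4, 1.1, -0.2]
finger_gap: 0.0249
```

```bash
python3 go.py .4174 .2796 .14 .514
```

```text
t 4.38 tcp [ 0.5804 -0.0889  0.1419] psi 0.511 down [ 0.0047 -0.0012 -1.    ] gap 0.0249 F [ 1.4  1.1 -0.2] j [-0.29  0.37 -0.09  1.1   0.    0.77]
shift [ 0.0007  0.0382 -0.4012] rot [-0.0028  0.0034 -0.0035]
```

>>> drive_tool:
  moves:
    - [[0,0.005,-0.055,0,0.003,-0.003,255],[0,0.011,-0.115,0,0.003,-0.003,255],[0,0.017,-0.175,0,0.003,-0.003,255],[0,0.022,-0.235,0,0.003,-0.003,255],[0,0.028,-0.295,0,0.003,-0.003,255]]

```text
clock: 5.0
tcp_pos: [0.4593, 0.1836, 0.141]
orientation: [0.61, 0.358, 0.61, -0.357]
wrist_force: [0.8, 0.6, 0.0]
finger_gap: 0.025
```

```bash
python3 go.py .4174 .2796 .11 .514
```

```text
t 5.0 tcp [0.4593 0.1836 0.141 ] psi 0.511 down [ 0.0009  0.0002 -1.    ] gap 0.025 F [0.8 0.6 0. ] j [ 0.22  0.21 -0.32  1.04 -0.    1.28]
shift [ 0.031   0.0103 -0.1042] rot [-0.003   0.0003 -0.0008]
```

>>> drive_tool:
  moves:
    - [[0.0,0.004,-0.05,0,0,0,255],[0.01,0.01,-0.09,0,0,0,255],[0.03,0.01,-0.104,0,0,0,255],[0.03,0.01,-0.104,0,0,0,255],[0.03,0.01,-0.104,0,0,0,255]]

```text
clock: 5.62
tcp_pos: [0.4176, 0.2789, 0.1114]
orientation: [0.61, 0.358, 0.61, -0.357]
wrist_force: [-0.1, -0.3, 0.3]
finger_gap: 0.0249
```

```bash
python3 - <<'E'
from h import *
import pickle
P=pickle.load(open('P.pkl','rb'))
st=readout.get_state();im=cams.read_camera('wrist');C=cam('wrist',st)
for n in('vial_tray',):
    for d in finder.regions_of('wrist',n):
        m=np.array(d['pixels']);print(n,d['conf'],d['point'],fit(n,[(C,m.astype(float))],P[n][:2]))
im=np.clip(im.astype(float)*1.5,0,255).astype(np.uint8)
cv2.polylines(im,[np.round(cv2.convexHull(proj(C,place('vial_tray',P['vial_tray'])).astype(np.float32))).astype(np.int32)],True,(0,255,0),1)
cv2.imwrite('pics/w2.png',im)
E
python3 go.py .4174 .2796 .033 .514
```

```text
vial_tray 0.83 [318.4, 193.1] (array([0.42925938, 0.25452686, 0.49240357]), np.float64(0.49298242080804355))
t 5.72 tcp [0.4182 0.2787 0.1117] psi 0.51 down [ 0.002   0.0005 -1.    ] gap 0.0249 F [ 0.7 -0.8 -0.2] j [ 0.43  0.24 -0.35  0.97 -0.    1.49]
shift [ 0.0787 -0.0004 -0.0012] rot [-0.0044  0.0006 -0.002 ]
```

View pics/w2.png

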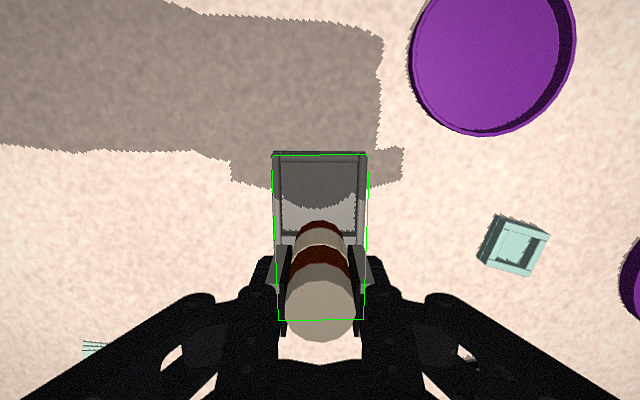

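The wrist view shows the tray outline fits at (320,235). The vial hangs over the upper bay, centred near row 195. Lowering.

>>> drive_tool:
  moves:
    - [[0.03,-0.0005,-0.001,0,0,0,255],[0.06,-0.0005,-0.001,0,0,0,255],[0.08,-0.0005,-0.001,0,0,0,255],[0.08,-0.0005,-0.001,0,0,0,255],[0.08,-0.0005,-0.001,0,0,0,255]]

```text
clock: 6.35
tcp_pos: [0.4183, 0.279, 0.0324]
orientation: [0.61, 0.359, 0.609, -0.357]
wrist_force: [0.5, -0.1, -0.2]
finger_gap: 0.0249
```

>>> drive_tool:
  moves:
    - [[0,0,0,0,0,0,200],[0,0,0,0,0,0,120],[0,0,0,0,0,0,60],[0,0,0,0,0,0,0],[-0.02,0,0,0,0,0,0]]

```text
clock: 6.98
tcp_pos: [0.4168, 0.2784, 0.0513]
orientation: [0.61, 0.358, 0.61, -0.358]
wrist_force: [0.4, -0.9, -0.0]
finger_gap: 0.0854
```

```bash
python3 go.py .458 .055 .13 .514
```

```text
t 6.97 tcp [0.4168 0.2784 0.0513] psi 0.509 down [-0.0002 -0.0006 -1.    ] gap 0.0854 F [ 0.4 -0.9 -0. ] j [ 0.43  0.3  -0.44  0.83 -0.    1.49]
shift [-0.0786 -0.0729  0.2152] rot [-0.0054  0.0004  0.0004]
```

>>> drive_tool:
  moves:
    - [[-0.05,0,0,0,0,0,0],[-0.08,-0.015,0.04,-0.005,0,0,0],[-0.08,-0.034,0.1,-0.005,0,0,0],[-0.08,-0.054,0.158,-0.005,0,0,0],[-0.079,-0.073,0.215,-0.005,0,0,0]]

```text
clock: 7.6
tcp_pos: [0.4581, 0.0535, 0.1309]
orientation: [0.611, 0.356, 0.61, -0.356]
wrist_force: [1.7, 0.4, -0.6]
finger_gap: 0.0858
```

```bash
python3 w.py vial_short w3;python3 go.py .458 .055 .017 .514
```

```text
0.95 [320. 199.] 1347 ray@.02 [0.458 0.054 0.02 ]
   fit [0.4559 0.0557 0.2095] 0.061 prior [0.458  0.0548 0.2828]
0.45 [126. 394.] 249 ray@.02 [ 0.393 -0.202  0.02 ]
t 7.7 tcp [0.4591 0.0502 0.1306] psi 0.506 down [ 0.0013 -0.0023 -1.    ] gap 0.0851 F [-0.3  1.  -0.3] j [-0.06  0.15 -0.42  1.   -0.    1.  ]
shift [ 0.1136  0.0013 -0.005 ] rot [-0.0083  0.0026 -0.    ]
```

View pics/w3.png

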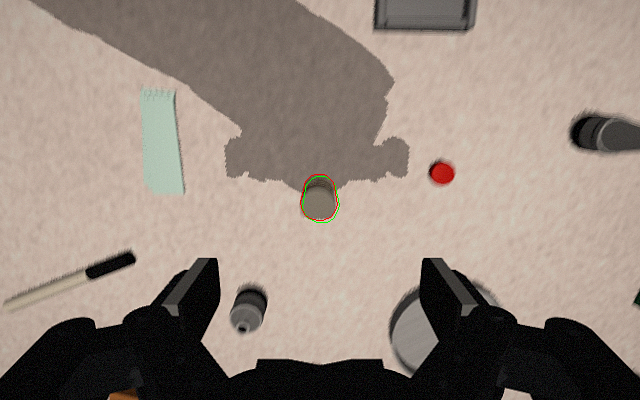

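The short vial sits at (320,199), as predicted. Descending to it.

>>> drive_tool:
  moves:
    - [[0.03,0,-0.005,-0.008,0.002,0,0],[0.07,0,-0.005,-0.008,0.002,0,0],[0.1,0,-0.005,-0.008,0.002,0,0],[0.114,0,-0.005,-0.008,0.002,0,0],[0.114,0,-0.005,-0.008,0.002,0,0]]

```text
clock: 8.32
tcp_pos: [0.4562, 0.0548, 0.0161]
orientation: [0.61, 0.356, 0.611, -0.357]
wrist_force: [-0.7, -0.6, 0.7]
finger_gap: 0.0854
```

```bash
python3 go.py .457 .055 .017 .514
```

```text
t 8.32 tcp [0.4562 0.0548 0.0161] psi 0.514 down [-0.0015 -0.0003 -1.    ] gap 0.0854 F [-0.7 -0.6  0.7] j [-0.06  0.28 -0.58  0.71 -0.    1.  ]
shift [-0.0009  0.0008  0.0003] rot [ 0.0003 -0.0005  0.0015]
```

>>> drive_tool:
  moves:
    - [[-0.001,0.001,0,0,0,0.001,100],[-0.001,0.001,0,0,0,0.001,255],[-0.001,0.001,0,0,0,0.001,255],[-0.001,0.001,0,0,0,0.001,255],[-0.001,0.001,0,0,0,0.001,255]]

```text
clock: 8.95
tcp_pos: [0.4576, 0.0553, 0.0179]
orientation: [0.611, 0.357, 0.611, -0.356]
wrist_force: [-1.0, 1.2, 7.7]
finger_gap: 0.0249
```

```bash
python3 go.py .448 .2256 .12 .514
```

```text
t 8.95 tcp [0.4576 0.0553 0.0179] psi 0.514 down [ 0.0006  0.0001 -1.    ] gap 0.0249 F [-1.   1.2  7.7] j [-0.05  0.28 -0.58  0.71  0.    1.  ]
shift [-0.1021  0.0755 -0.153 ] rot [ 0.0003  0.0002 -0.0006]
```

>>> drive_tool:
  moves:
    - [[-0.025,0,0,0,0,0,255],[-0.075,0.005,-0.01,0,0,0,255],[-0.1,0.028,-0.057,0,0,0,255],[-0.102,0.052,-0.106,0,0,0,255],[-0.102,0.075,-0.153,0,0,0,255]]

```text
clock: 9.57
tcp_pos: [0.4479, 0.227, 0.1208]
orientation: [0.611, 0.357, 0.61, -0.356]
wrist_force: [-0.4, -0.6, 0.7]
finger_gap: 0.0246
```

```bash
python3 go.py .448 .2256 .025 .514
```

```text
t 9.57 tcp [0.4479 0.227  0.1208] psi 0.514 down [ 0.0026  0.0007 -1.    ] gap 0.0246 F [-0.4 -0.6  0.7] j [ 0.31  0.23 -0.34  0.99 -0.    1.37]
shift [ 0.0958 -0.0008  0.0012] rot [-0.0004  0.0006 -0.0026]
```

>>> drive_tool:
  moves:
    - [[0.0,0,0,0,0,-0.002,255],[0.03,0,0,0,0,-0.002,255],[0.07,0,0,0,0,-0.002,255],[0.095,0,0,0,0,-0.002,255],[0.095,0,0,0,0,-0.002,255]]

```text
clock: 10.2
tcp_pos: [0.4469, 0.2255, 0.0242]
orientation: [0.61, 0.356, 0.611, -0.358]
wrist_force: [0.4, 0.8, 0.1]
finger_gap: 0.0247
```

```bash
python3 go.py .448 .2256 .025 .514
```

```text
t 10.2 tcp [0.4469 0.2255 0.0242] psi 0.512 down [-0.0025 -0.0017 -1.    ] gap 0.0247 F [0.4 0.8 0.1] j [ 0.31  0.34 -0.47  0.77 -0.    1.37]
shift [-0.0008  0.001   0.0004] rot [-0.0018  0.0003  0.003 ]
```

>>> drive_tool:
  moves:
    - [[0,0,0,0,0,0,200],[0,0,0,0,0,0,120],[0,0,0,0,0,0,60],[0,0,0,0,0,0,0],[-0.02,0,0,0,0,0,0]]

```text
clock: 10.82
tcp_pos: [0.4456, 0.2252, 0.0434]
orientation: [0.609, 0.355, 0.612, -0.359]
wrist_force: [0.5, -0.6, 0.2]
finger_gap: 0.0857
```

```bash
python3 go.py .62 .206 .15 .215
```

```text
t 10.82 tcp [0.4456 0.2252 0.0434] psi 0.512 down [-0.0053 -0.0026 -1.    ] gap 0.0857 F [ 0.5 -0.6  0.2] j [ 0.31  0.31 -0.45  0.82 -0.    1.37]
shift [-0.1075  0.1419  0.1022] rot [0.2974 0.0006 0.0059]
```

>>> drive_tool:
  moves:
    - [[-0.05,0,0,0,0,0.005,0],[-0.1,0.015,0.01,0.05,0,0.005,0],[-0.107,0.06,0.043,0.14,0,0.005,0],[-0.107,0.105,0.075,0.22,0,0.005,0],[-0.107,0.142,0.102,0.297,0,0.006,0]]

```text
clock: 11.45
tcp_pos: [0.6221, 0.206, 0.1501]
orientation: [0.551, 0.444, 0.55, -0.444]
wrist_force: [-0.2, 0.7, 0.5]
finger_gap: 0.0854
```

```bash
python3 w.py objective_long w4;python3 go.py .62 .206 .008 .215
```

```text
0.87 [309. 196.] 1130 ray@.02 [0.614 0.202 0.02 ]
   fit [0.6182 0.2042 0.0809] 0.102 prior [0.6199 0.2058 0.3564]
t 11.55 tcp [0.6242 0.2051 0.1484] psi 0.212 down [ 0.0025 -0.0006 -1.    ] gap 0.0857 F [-0.3 -0.4  0.5] j [ 0.2   0.5   0.13  1.19 -0.    1.55]
shift [ 0.1404 -0.0043 -0.0019] rot [-0.0029  0.0011 -0.0023]
```

View pics/w4.png

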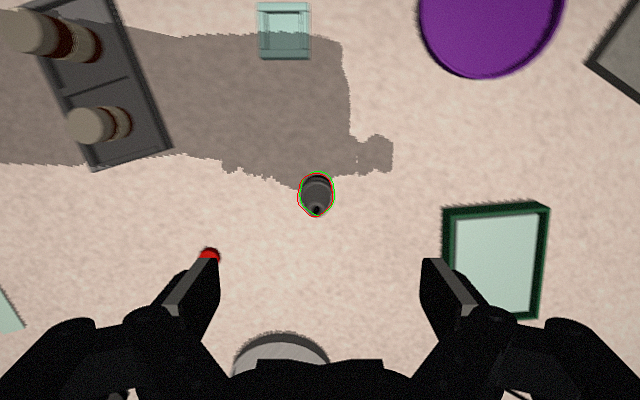

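Both vials stand in separate bays at the upper left of the view. The long objective is at (316,195), so I'm descending.

>>> drive_tool:
  moves:
    - [[0.03,-0.005,-0.002,-0.003,0.001,0,0],[0.08,-0.005,-0.002,-0.003,0.001,0,0],[0.12,-0.005,-0.002,-0.003,0.001,0,0],[0.14,-0.005,-0.002,-0.003,0.001,0,0],[0.14,-0.005,-0.002,-0.003,0.001,0,0]]

```text
clock: 12.18
tcp_pos: [0.6166, 0.2058, 0.0065]
orientation: [0.55, 0.442, 0.552, -0.444]
wrist_force: [-0.1, 0.1, -0.3]
finger_gap: 0.0853
```

```bash
python3 go.py .6195 .2055 .008 .215
```

```text
t 12.18 tcp [0.6166 0.2058 0.0065] psi 0.216 down [-0.0025 -0.0005 -1.    ] gap 0.0853 F [-0.1  0.1 -0.3] j [ 0.2   0.6  -0.08  0.89 -0.    1.55]
shift [-0.0016  0.0028  0.0009] rot [ 0.001  -0.      0.0026]
```

>>> drive_tool:
  moves:
    - [[-0.002,0.003,0.001,0.001,0,0.002,80],[-0.002,0.003,0.001,0.001,0,0.002,255],[-0.002,0.003,0.001,0.001,0,0.002,255],[-0.002,0.003,0.001,0.001,0,0.002,255],[-0.002,0.003,0.001,0.001,0,0.002,255]]
  squeeze: 50

```text
clock: 12.8
tcp_pos: [0.6205, 0.2056, 0.0098]
orientation: [0.551, 0.444, 0.55, -0.443]
wrist_force: [-0.5, -0.1, 4.9]
finger_gap: 0.0265
```

```bash
python3 -c "
from h import *
c,s=np.cos(.2153),np.sin(.2153)
for y in(.032,-.032):print(.4297-s*y,-.2627+c*y)"
python3 go.py .4366 -.2939 .13 .215
```

```text
0.42286350362835157 -0.23143880492750735
0.4365364963716485 -0.29396119507249263
t 12.8 tcp [0.6205 0.2056 0.0098] psi 0.215 down [ 0.0014  0.0004 -1.    ] gap 0.0265 F [-0.5 -0.1  4.9] j [ 0.2   0.6  -0.07  0.9   0.    1.55]
shift [-0.1207 -0.2861  0.4488] rot [-0.     -0.     -0.0015]
```

>>> drive_tool:
  moves:
    - [[-0.025,0,0,0,0,0,255],[-0.07,0,0,0,0,0,255],[-0.11,-0.013,0.02,0,0,0,255],[-0.121,-0.045,0.07,0,0,0,255],[-0.121,-0.077,0.12,0,0,0,255]]

```text
clock: 13.42
tcp_pos: [0.5711, 0.071, 0.1321]
orientation: [0.552, 0.444, 0.55, -0.442]
wrist_force: [1.9, 0.0, -1.7]
finger_gap: 0.0263
```

```bash
python3 go.py .4366 -.2939 .13 .215
```

```text
t 13.43 tcp [0.5711 0.071  0.1321] psi 0.216 down [ 0.0045  0.     -1.    ] gap 0.0263 F [ 1.9  0.  -1.7] j [-0.02  0.36 -0.14  1.07  0.    1.34]
shift [ 0.0014 -0.2098  0.3274] rot [ 0.0015  0.0009 -0.0044]
```

>>> drive_tool:
  moves:
    - [[0,-0.033,0.051,0,0,-0.004,255],[0,-0.066,0.102,0,0,-0.004,255],[0,-0.098,0.153,0,0,-0.004,255],[0,-0.13,0.203,0,0,-0.004,255],[0,-0.155,0.24,0,0,-0.004,255]]

```text
clock: 14.05
tcp_pos: [0.4702, -0.1988, 0.1316]
orientation: [0.551, 0.443, 0.55, -0.444]
wrist_force: [1.0, 0.4, -0.5]
finger_gap: 0.0263
```

```bash
python3 w.py lens_case w5; python3 go.py .4366 -.2939 .13 .215
```

```text
0.64 [242. 223.] 9000 ray@.02 [ 0.415 -0.231  0.02 ]
   fit [ 0.4278 -0.2638  3.3382] 0.377 prior [ 0.4297 -0.2627  0.2153]
t 14.15 tcp [ 0.4699 -0.2005  0.1316] psi 0.211 down [ 0.0005 -0.0021 -1.    ] gap 0.0264 F [ 1.   0.9 -1. ] j [-0.56  0.24 -0.3   1.03 -0.    0.8 ]
shift [ 0.0018 -0.0521  0.0844] rot [-0.0044  0.0021 -0.    ]
```

View pics/w5.png

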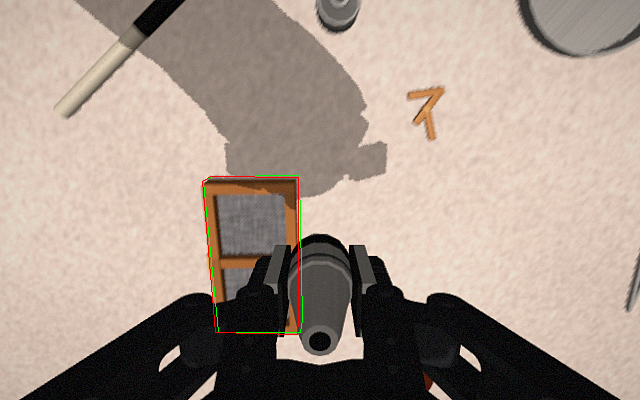

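The case outline at (255,255) agrees with the earlier fit. Continuing to the far bay.

>>> drive_tool:
  moves:
    - [[0,-0.025,0.04,-0.004,0.002,0,255],[0,-0.053,0.085,-0.004,0.002,0,255],[0.01,-0.053,0.085,-0.004,0.002,0,255],[0.05,-0.053,0.085,-0.004,0.002,0,255],[0.07,-0.053,0.085,-0.004,0.002,0,255]]

```text
clock: 14.78
tcp_pos: [0.4352, -0.2924, 0.0595]
orientation: [0.55, 0.444, 0.552, -0.443]
wrist_force: [-0.9, -0.1, 0.0]
finger_gap: 0.0262
```

```bash
python3 go.py .436 -.294 .0185 .215
```

```text
t 14.78 tcp [ 0.4352 -0.2924  0.0595] psi 0.215 down [-0.0021  0.0028 -1.    ] gap 0.0262 F [-0.9 -0.1  0. ] j [-0.75  0.34 -0.37  0.87  0.    0.61]
shift [0.041  0.0005 0.0019] rot [ 0.0005 -0.0032  0.0014]
```

>>> drive_tool:
  moves:
    - [[0.02,0.001,0.002,0,-0.003,0.001,255],[0.036,0.001,0.002,0,-0.003,0.001,255],[0.041,0.001,0.002,0,-0.003,0.001,255],[0.041,0.001,0.002,0,-0.003,0.001,255],[0.041,0.001,0.002,0,-0.003,0.001,255]]

```text
clock: 15.4
tcp_pos: [0.4371, -0.2942, 0.0191]
orientation: [0.551, 0.443, 0.551, -0.443]
wrist_force: [-0.0, -0.3, -0.4]
finger_gap: 0.0263
```

```bash
python3 - <<'E'
from h import *
for c in('wrist','scene'):
    im=cams.read_camera(c); im=np.clip(im.astype(float)*1.5,0,255).astype(np.uint8)
    if c=='scene': im=cv2.resize(im[170:330,130:330],None,fx=3.5,fy=3.5)
    cv2.imwrite(f'pics/p6{c}.png',im)
E
python3 go.py .436 -.294 .0185 .215
```

```text
t 15.5 tcp [ 0.4369 -0.2943  0.019 ] psi 0.216 down [ 0.0003 -0.0007 -1.    ] gap 0.0265 F [ 0.7 -0.7 -1.5] j [-0.75  0.38 -0.41  0.77 -0.    0.61]
shift [ 0.0005 -0.0008 -0.0005] rot [ 0.0005  0.0007 -0.0001]
```

View pics/p6scene.png

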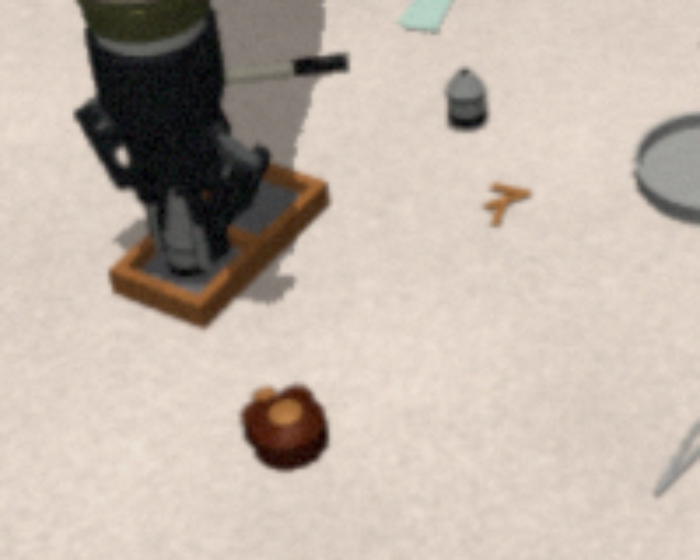

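View pics/p6wrist.png

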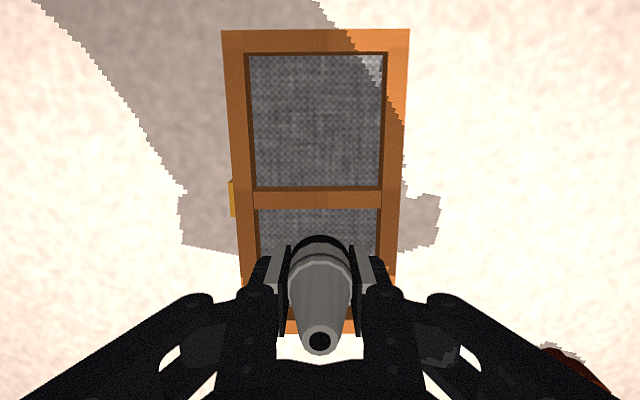

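The objective is upright in the near bay, at (180,250) in the scene crop. I'll open slightly, lift, then open fully.

>>> drive_tool:
  moves:
    - [[0,0,0,0,0,0,150],[0,0,0,0,0,0,150],[-0.005,0,0,0,0,0,145],[-0.03,0,0,0,0,0,140],[-0.075,0,0,0,0,0,60]]

```text
clock: 16.12
tcp_pos: [0.4357, -0.2932, 0.0935]
orientation: [0.55, 0.443, 0.552, -0.443]
wrist_force: [-0.1, -0.3, 0.4]
finger_gap: 0.0552
```

```bash
python3 go.py .456 -.063 .13 .215
```

```text
t 16.12 tcp [ 0.4357 -0.2932  0.0935] psi 0.215 down [-0.0025  0.002  -1.    ] gap 0.0552 F [-0.1 -0.3  0.4] j [-0.75  0.3  -0.32  0.95 -0.    0.61]
shift [-0.0361  0.069  -0.2207] rot [ 0.0003 -0.0024  0.002 ]
```

>>> drive_tool:
  moves:
    - [[-0.03,0.01,-0.035,0,-0.002,0.002,0],[-0.036,0.028,-0.09,0,-0.002,0.002,0],[-0.036,0.046,-0.148,0,-0.002,0.002,0],[-0.036,0.062,-0.2,0,-0.002,0.002,0],[-0.036,0.069,-0.22,0,-0.002,0.002,0]]

```text
clock: 16.75
tcp_pos: [0.4558, -0.061, 0.1305]
orientation: [0.551, 0.443, 0.552, -0.442]
wrist_force: [-0.1, -0.6, 0.1]
finger_gap: 0.0854
```

```bash
python3 w.py objective_short w7;python3 go.py .456 -.063 .008 .215
```

```text
0.68 [318. 200.] 1270 ray@.02 [ 0.454 -0.061  0.02 ]
   fit [ 0.4537 -0.0627  0.1869] 0.106 prior [ 0.4556 -0.0633  0.1683]
t 16.85 tcp [ 0.4561 -0.0616  0.1304] psi 0.219 down [ 0.0003  0.0006 -1.    ] gap 0.0855 F [ 1.2  0.2 -0.5] j [-0.31  0.15 -0.42  1.    0.    1.04]
shift [ 0.1224 -0.0005  0.0014] rot [ 0.0042 -0.0006 -0.0004]
```

View pics/w7.png

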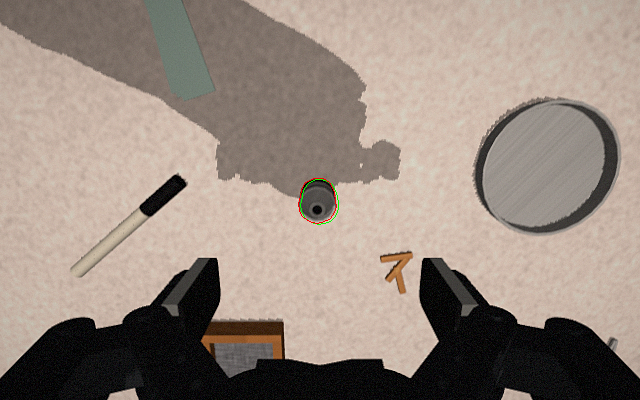

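>>> drive_tool:
  moves:
    - [[0.03,-0.002,0.001,0.004,0,0,0],[0.07,-0.002,0.001,0.004,0,0,0],[0.105,-0.002,0.001,0.004,0,0,0],[0.122,-0.002,0.001,0.004,0,0,0],[0.122,-0.002,0.001,0.004,0,0,0]]

```text
clock: 17.48
tcp_pos: [0.4532, -0.0635, 0.0074]
orientation: [0.55, 0.444, 0.551, -0.444]
wrist_force: [0.6, 0.4, 0.1]
finger_gap: 0.0854
```

```bash
python3 go.py .455 -.063 .009 .215
```

```text
t 17.48 tcp [ 0.4532 -0.0635  0.0074] psi 0.214 down [-0.0025  0.0013 -1.    ] gap 0.0854 F [0.6 0.4 0.1] j [-0.32  0.29 -0.59  0.69  0.    1.04]
shift [-0.0016  0.0018 -0.0001] rot [-0.0011 -0.0018  0.0022]
```

>>> drive_tool:
  moves:
    - [[-0.002,0.001,0,0,-0.002,0.002,80],[-0.002,0.001,0,0,-0.002,0.002,255],[-0.002,0.001,0,0,-0.002,0.002,255],[-0.002,0.001,0,0,-0.002,0.002,255],[-0.002,0.001,0,0,-0.002,0.002,255]]

```text
clock: 18.1
tcp_pos: [0.4549, -0.0635, 0.0103]
orientation: [0.551, 0.444, 0.55, -0.444]
wrist_force: [-0.7, -0.6, 6.0]
finger_gap: 0.0266
```

```bash
python3 go.py .4225 -.232 .12 .215
```

```text
t 18.1 tcp [ 0.4549 -0.0635  0.0103] psi 0.214 down [ 0.0014 -0.001  -1.    ] gap 0.0266 F [-0.7 -0.6  6. ] j [-0.31  0.29 -0.59  0.69 -0.    1.04]
shift [-0.1095 -0.0673  0.1579] rot [-0.0009  0.0013 -0.0012]
```

>>> drive_tool:
  moves:
    - [[-0.025,0,0,0,0,0,255],[-0.075,-0.005,0.012,0,0,0,255],[-0.11,-0.027,0.063,0,0,0,255],[-0.11,-0.049,0.115,0,0,0,255],[-0.11,-0.067,0.158,0,0,0,255]]

```text
clock: 18.73
tcp_pos: [0.4229, -0.2342, 0.1217]
orientation: [0.552, 0.444, 0.549, -0.444]
wrist_force: [1.2, 0.1, -0.7]
finger_gap: 0.026
```

```bash
python3 go.py .4225 -.232 .0195 .215
```

```text
t 18.73 tcp [ 0.4229 -0.2342  0.1217] psi 0.214 down [ 0.0035 -0.0028 -1.    ] gap 0.026 F [ 1.2  0.1 -0.7] j [-0.67  0.2  -0.38  0.98 -0.    0.68]
shift [ 0.1022 -0.0002 -0.0026] rot [-0.0011  0.0035 -0.0028]
```

>>> drive_tool:
  moves:
    - [[0.0,0,-0.002,0,0.003,-0.002,255],[0.04,0,-0.002,0,0.003,-0.002,255],[0.08,0,-0.002,0,0.003,-0.002,255],[0.1,0,-0.002,0,0.003,-0.002,255],[0.102,0,-0.002,0,0.003,-0.002,255]]

```text
clock: 19.35
tcp_pos: [0.4219, -0.2307, 0.0185]
orientation: [0.55, 0.444, 0.552, -0.443]
wrist_force: [0.7, -0.2, -0.4]
finger_gap: 0.0265
```

```bash
python3 go.py .4225 -.232 .0195 .215
```

```text
t 19.35 tcp [ 0.4219 -0.2307  0.0185] psi 0.215 down [-0.0017  0.002  -1.    ] gap 0.0265 F [ 0.7 -0.2 -0.4] j [-0.67  0.31 -0.52  0.74  0.    0.69]
shift [-0.0011  0.0003  0.0014] rot [ 0.     -0.0024  0.0012]
```

>>> drive_tool:
  moves:
    - [[0,0,0,0,0,0,150],[0,0,0,0,0,0,150],[-0.005,0,0,0,0,0,145],[-0.03,0,0,0,0,0,140],[-0.075,0,0,0,0,0,60]]

```text
clock: 19.98
tcp_pos: [0.421, -0.2301, 0.0937]
orientation: [0.549, 0.444, 0.553, -0.443]
wrist_force: [0.1, -0.2, -1.1]
finger_gap: 0.0555
```

```bash
python3 go.py .58 -.25 .2 .215
```

```text
t 19.98 tcp [ 0.421  -0.2301  0.0937] psi 0.215 down [-0.0038  0.0038 -1.    ] gap 0.0555 F [ 0.1 -0.2 -1.1] j [-0.67  0.23 -0.43  0.92  0.    0.69]
shift [-0.1069  0.1508  0.0528] rot [-0.0001 -0.0045  0.0029]
```

>>> drive_tool:
  moves:
    - [[-0.04,0.005,0.005,0,-0.004,0.003,0],[-0.08,0.035,0.037,0,-0.004,0.003,0],[-0.1,0.075,0.08,0,-0.004,0.003,0],[-0.1,0.115,0.124,0,-0.004,0.003,0],[-0.1,0.136,0.147,0,-0.004,0.003,0]]

```text
clock: 20.6
tcp_pos: [0.5877, -0.347, 0.1936]
orientation: [0.551, 0.444, 0.55, -0.443]
wrist_force: [-0.5, 0.4, -0.3]
finger_gap: 0.0854
```

```bash
python3 w.py fungus w8;python3 go.py
```

```text
0.72 [314. 182.] 2197 ray@.02 [ 0.583 -0.349  0.02 ]
   fit [ 0.5813 -0.3475  5.8572] 0.134 prior [ 0.5939 -0.3529  2.7061]
t 20.7 tcp [ 0.5876 -0.3471  0.1921] psi 0.214 down [ 0.001  -0.0003 -1.    ] gap 0.0854 F [ 0.1 -0.4  0.2] j [-0.65  0.54  0.3   1.33  0.    0.71]
```

View pics/w8.png

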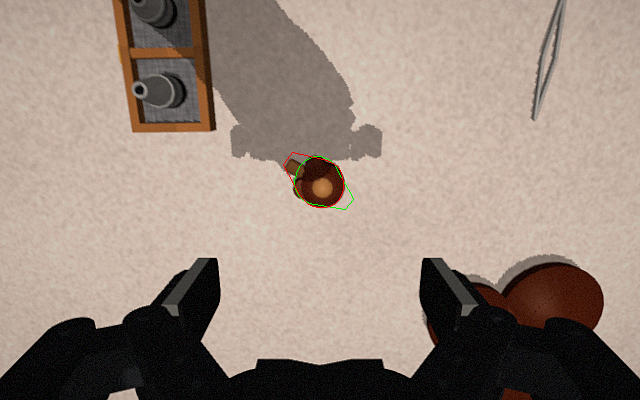

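Both objectives stand upright in their bays at (155,10) and (160,92). The fungus cap is at (320,182) with its stem at (292,165). I'll refine its angle.

```bash
python3 - <<'E'
from h import *
im=cv2.imread('pics/w8.png')
cv2.imwrite('pics/w8c.png',cv2.resize(im[130:230,260:380],None,fx=6,fy=6,interpolation=cv2.INTER_CUBIC))
st=readout.get_state();im=cams.read_camera('wrist');C=cam('wrist',st)
sub=im[140:225,265:365].astype(int)
s=(sub.max(2)-sub.min(2))/np.maximum(sub.max(2),1)
m=np.zeros((400,640));m[140:225,265:365]=(s>.45)
m=cv2.morphologyEx(m.astype(np.uint8),cv2.MORPH_CLOSE,np.ones((7,7)))
print(m.sum());x,f=fit('fungus',[(C,m.astype(float))],(.583,-.348));print(x,f)
o=np.clip(im*1.8,0,255).astype(np.uint8);o=cv2.resize(o[130:230,260:380],None,fx=6,fy=6,interpolation=cv2.INTER_CUBIC)
h=cv2.convexHull(proj(C,place('fungus',x)).astype(np.float32))[:,0]
cv2.polylines(o,[np.round((h+.5-[260,130])*6).astype(np.int32)],True,(0,255,0),1)
cs,_=cv2.findContours(m,cv2.RETR_EXTERNAL,cv2.CHAIN_APPROX_NONE)
for c in cs: cv2.polylines(o,[((c-[260,130])*6+3).astype(np.int32)],True,(255,0,0),1)
cv2.imwrite('pics/w8d.png',o)
E
python3 go.py
```

```text
2137
[ 0.58053112 -0.34713419  5.8862662 ] 0.14699743353895023
t 20.75 tcp [ 0.5862 -0.3458  0.1922] psi 0.215 down [-0.0003  0.0007 -1.    ] gap 0.0853 F [ 0.8  0.5 -0.1] j [-0.65  0.54  0.29  1.33  0.    0.71]
```

View pics/w8d.png

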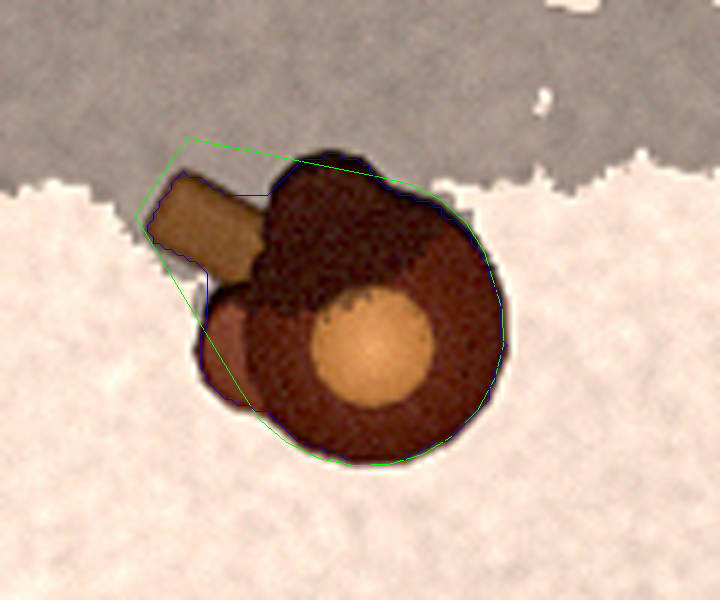

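Run:
```python
from h import *
st=readout.get_state();C=cam('wrist',st)
a=ray(C,(287.5,163.8),.011);b=ray(C,(301.7,172.5),.011)
yaw=np.arctan2(*(b-a)[[1,0]]);print(a,b,yaw)
top=ray(C,(260+372/6,130+345/6),.027);print('cap top spot',top)
print('cap via stem end', a+np.array([np.cos(yaw),np.sin(yaw),0])*.040)
```

```text
[ 0.55252947 -0.33731155  0.011     ] [ 0.56750402 -0.34274129  0.011     ] -0.34785395693706805
cap top spot [ 0.58887207 -0.34930439  0.027     ]
cap via stem end [ 0.59013372 -0.35094679  0.011     ]
```

```bash
python3 go.py .589 -.350 .09 1.20
```

```text
t 20.75 tcp [ 0.5862 -0.3458  0.1922] psi 0.215 down [-0.0003  0.0007 -1.    ] gap 0.0853 F [ 0.8  0.5 -0.1] j [-0.65  0.54  0.29  1.33  0.    0.71]
shift [0.1022 0.0019 0.0048] rot [-0.9854 -0.0007 -0.0002]
```

>>> drive_tool:
  moves:
    - [[0.02,0.002,0.005,-0.18,0,0,0],[0.04,0.002,0.005,-0.36,0,0,0],[0.06,0.002,0.005,-0.54,0,0,0],[0.08,0.002,0.005,-0.72,0,0,0],[0.1,0.002,0.005,-0.9,0,0,0]]

```text
clock: 21.38
tcp_pos: [0.5881, -0.3494, 0.0928]
orientation: [0.689, 0.158, 0.689, -0.158]
wrist_force: [-0.3, -0.3, -0.7]
finger_gap: 0.0851
```

```bash
python3 go.py .589 -.350 .05 1.20
```

```text
t 21.38 tcp [ 0.5881 -0.3494  0.0928] psi 1.121 down [-0.0002  0.0006 -1.    ] gap 0.0851 F [-0.3 -0.3 -0.7] j [-0.65  0.59  0.13  1.11  0.   -0.2 ]
shift [ 0.0428 -0.0002  0.0011] rot [-0.0794 -0.0004 -0.0005]
```

>>> drive_tool:
  moves:
    - [[0.02,0,0.001,-0.08,0,0,0],[0.04,0,0.001,-0.08,0,0,0],[0.043,0,0.001,-0.08,0,0,0],[0.043,0,0.001,-0.08,0,0,0],[0.043,0,0.001,-0.08,0,0,0]]

```text
clock: 22.0
tcp_pos: [0.5895, -0.3501, 0.0513]
orientation: [0.696, 0.13, 0.695, -0.13]
wrist_force: [0.2, -0.2, 0.9]
finger_gap: 0.0853
```

```bash
python3 - <<'E'
from h import *
st=readout.get_state();im=cams.read_camera('wrist');C=cam('wrist',st)
im=np.clip(im.astype(float)*1.5,0,255).astype(np.uint8)
x=np.array([.5806,-.347,-.37])
for z in (0,.019):
    X=circ(.022,z)+[.589,-.350,0];cv2.polylines(im,[np.round(proj(C,X)).astype(np.int32)],True,(0,255,0),1)
cv2.imwrite('pics/w9.png',im)
E
python3 go.py .589 -.350 .004 1.20
```

```text
t 22.05 tcp [ 0.5895 -0.3502  0.0512] psi 1.201 down [ 0.0013 -0.0006 -1.    ] gap 0.0851 F [0.4 0.2 0.3] j [-0.65  0.62  0.08  1.03  0.   -0.28]
shift [ 0.0472 -0.     -0.0006] rot [0.0006 0.0014 0.0001]
```

View pics/w9.png

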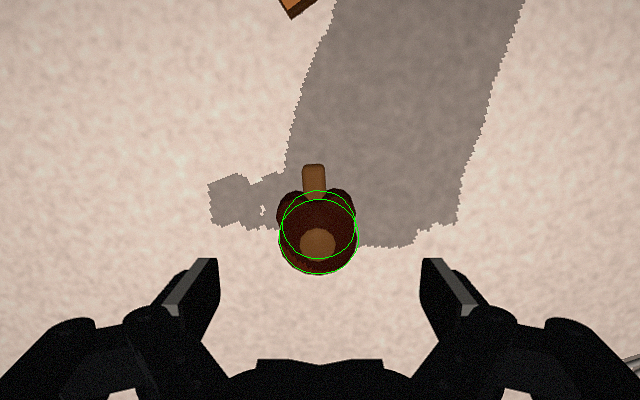

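The stem points straight up in the image at (314,180), and the cap matches the predicted circle at (318,230). Descending and closing.

>>> drive_tool:
  moves:
    - [[0.015,0,0,0,0.001,0,0],[0.035,0,0,0,0.001,0,0],[0.047,0,0,0,0.001,0,0],[0.047,0,0,0,0.001,0,0],[0.047,0,0,0,0.001,0,0]]

```text
clock: 22.68
tcp_pos: [0.5899, -0.3504, 0.0045]
orientation: [0.695, 0.13, 0.695, -0.13]
wrist_force: [-0.3, -0.3, 0.1]
finger_gap: 0.0852
```

```bash
python3 go.py .589 -.350 .004 1.20
```

```text
t 22.68 tcp [ 0.5899 -0.3504  0.0045] psi 1.201 down [ 0.0009 -0.0005 -1.    ] gap 0.0852 F [-0.3 -0.3  0.1] j [-0.65  0.66  0.03  0.94  0.   -0.28]
shift [ 0.0005  0.     -0.001 ] rot [0.0006 0.001  0.0002]
```

>>> drive_tool:
  moves:
    - [[0,0,0,0,0,0,60],[0,0,0,0,0,0,255],[0,0,0,0,0,0,255],[0,0,0,0,0,0,255],[0,0,0,0,0,0,255]]
  squeeze: 40

```text
clock: 23.3
tcp_pos: [0.5904, -0.3507, 0.0055]
orientation: [0.696, 0.13, 0.694, -0.13]
wrist_force: [-0.3, 1.7, 5.2]
finger_gap: 0.0429
```

```bash
python3 go.py .615 -.15 .12 1.20
```

```text
t 23.3 tcp [ 0.5904 -0.3507  0.0055] psi 1.201 down [ 0.0022 -0.0013 -1.    ] gap 0.0429 F [-0.3  1.7  5.2] j [-0.65  0.66  0.03  0.94  0.   -0.28]
shift [-0.1147  0.1959 -0.0494] rot [0.0006 0.0026 0.0004]
```

>>> drive_tool:
  moves:
    - [[-0.02,0,0,0,0.002,0,255],[-0.065,0.005,0,0,0.002,0,255],[-0.1,0.04,-0.01,0,0.002,0,255],[-0.115,0.09,-0.023,0,0.002,0,255],[-0.115,0.14,-0.035,0,0.002,0,255]]

```text
clock: 23.92
tcp_pos: [0.6092, -0.2068, 0.1222]
orientation: [0.696, 0.13, 0.694, -0.131]
wrist_force: [0.1, -0.6, -0.1]
finger_gap: 0.0423
```

```bash
python3 w.py dish w10; python3 go.py .63 -.005 .1 1.20
```

```text
0.81 [582. 120.] 16457 ray@.02 [ 0.621 -0.012  0.02 ]
   fit [ 0.6265 -0.0007  0.1834] 0.024 prior [ 0.6303 -0.0049  0.2071]
t 24.02 tcp [ 0.6083 -0.2023  0.1207] psi 1.206 down [-0.0001  0.0012 -1.    ] gap 0.0423 F [-0.  -1.3 -1.2] j [-0.45  0.49  0.04  1.12  0.   -0.08]
shift [ 0.0209  0.192  -0.0501] rot [ 0.0062 -0.0006 -0.0011]
```

View pics/w10.png

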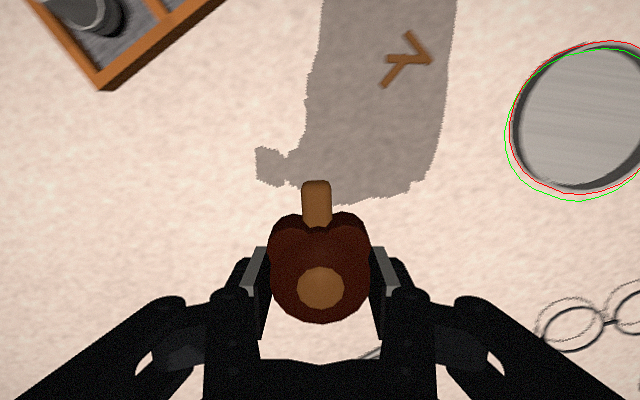

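```bash
python3 go.py .632 -.004 .09 1.20
```

```text
t 24.02 tcp [ 0.6083 -0.2023  0.1207] psi 1.206 down [-0.0001  0.0012 -1.    ] gap 0.0423 F [-0.  -1.3 -1.2] j [-0.45  0.49  0.04  1.12  0.   -0.08]
shift [ 0.0309  0.1936 -0.0485] rot [ 0.0062 -0.0006 -0.0011]
```

>>> drive_tool:
  moves:
    - [[0,0.055,-0.014,0.006,0,0,255],[0,0.11,-0.028,0.006,0,0,255],[0.01,0.16,-0.04,0.006,0,0,255],[0.03,0.194,-0.048,0.006,0,0,255],[0.03,0.194,-0.048,0.006,0,0,255]]

```text
clock: 24.65
tcp_pos: [0.6311, -0.0016, 0.0886]
orientation: [0.694, 0.129, 0.697, -0.129]
wrist_force: [-0.4, -0.1, 0.5]
finger_gap: 0.0419
```

```bash
python3 w.py dish w11; python3 go.py .632 -.004 .0105 1.20
```

```text
0.73 [310. 179.] 12570 ray@.02 [0.605 0.003 0.02 ]
   fit [ 0.6259 -0.002   0.1143] 0.383 prior [ 0.6303 -0.0049  0.2071]
t 24.75 tcp [ 0.6324 -0.0042  0.0904] psi 1.201 down [-0.0012  0.0007 -1.    ] gap 0.0421 F [ 1.   0.5 -0.7] j [-0.13  0.49 -0.03  1.04  0.    0.24]
shift [ 0.0799  0.0001 -0.0004] rot [ 0.0006 -0.0013 -0.0002]
```

View pics/w11.png

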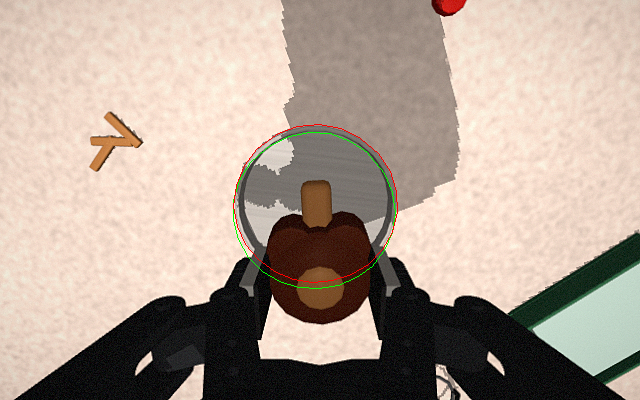

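The dish fit is at (316,205), giving a centre of (0.626,-0.002), so the fungus is centred. Lowering.

>>> drive_tool:
  moves:
    - [[0.03,0,0,0,-0.001,0,255],[0.055,0,0,0,-0.001,0,255],[0.072,0,0,0,-0.001,0,255],[0.08,0,0,0,-0.001,0,255],[0.08,0,0,0,-0.001,0,255]]

```text
clock: 25.38
tcp_pos: [0.6327, -0.0049, 0.0107]
orientation: [0.695, 0.131, 0.695, -0.13]
wrist_force: [-0.3, 0.5, -0.2]
finger_gap: 0.0422
```

```bash
python3 go.py .632 -.004 .0105 1.20
```

```text
t 25.38 tcp [ 0.6327 -0.0049  0.0107] psi 1.2 down [ 0.0003  0.0002 -1.    ] gap 0.0422 F [-0.3  0.5 -0.2] j [-0.13  0.56 -0.13  0.87  0.    0.24]
shift [ 0.0002  0.0006 -0.001 ] rot [-0.0002  0.0003 -0.0003]
```

>>> drive_tool:
  moves:
    - [[0,0,0,0,0,0,105],[0,0,0,0,0,0,100],[-0.004,0,0,0,0,0,100],[-0.03,0,0,0,0,0,95],[-0.08,0,0,0,0,0,90]]

```text
clock: 26.0
tcp_pos: [0.6309, -0.0046, 0.0897]
orientation: [0.693, 0.13, 0.697, -0.13]
wrist_force: [0.1, 0.5, -0.1]
finger_gap: 0.0551
```

```bash
python3 go.py
```

```text
t 26.0 tcp [ 0.6309 -0.0046  0.0897] psi 1.2 down [-0.0044  0.0008 -1.    ] gap 0.0551 F [ 0.1  0.5 -0.1] j [-0.13  0.5  -0.04  1.05  0.    0.24]
```

Lifting clear for a final look. The wrist camera will move back over (0.52,-0.17).

>>> drive_tool:
  moves:
    - [[-0.05,0,0,0,0,0,90],[-0.1,-0.03,-0.02,0,0,0,50],[-0.14,-0.08,-0.02,0,0,0,0],[-0.16,-0.13,-0.02,0,0,0,0],[-0.16,-0.18,-0.02,0,0,0,0]]

```text
clock: 26.62
tcp_pos: [0.5482, -0.1668, 0.2532]
orientation: [0.695, 0.13, 0.695, -0.131]
wrist_force: [1.0, -0.7, -0.3]
finger_gap: 0.0853
```

>>> drive_tool:
  moves:
    - [[0,-0.05,0,0,0,0,0],[0,-0.1,0,0,0,0,0],[0,-0.13,0,0,0,0,0],[0,-0.13,0,0,0,0,0],[0,-0.13,0,0,0,0,0]]

```text
clock: 27.25
tcp_pos: [0.5012, -0.2875, 0.2536]
orientation: [0.695, 0.13, 0.695, -0.13]
wrist_force: [0.1, 0.6, -0.7]
finger_gap: 0.0857
```

```bash
python3 - <<'E'
from h import *
for c,b in(('scene',(155,110,415,305)),('side',(190,130,455,320))):
    im=cams.read_camera(c)[b[1]:b[3],b[0]:b[2]]
    cv2.imwrite(f'pics/f{c}.png',cv2.resize(np.clip(im.astype(float)*1.7,0,255).astype(np.uint8),None,fx=3,fy=3,interpolation=cv2.INTER_CUBIC))
cv2.imwrite('pics/fw.png',np.clip(cams.read_camera('wrist')*1.6,0,255).astype(np.uint8))
E
python3 go.py
```

```text
t 27.4 tcp [ 0.5016 -0.2869  0.2535] psi 1.202 down [ 0.0009 -0.0015 -1.    ] gap 0.0855 F [ 1.7  0.3 -0. ] j [-0.66  0.31  0.1   1.36 -0.   -0.29]
```

View pics/fscene.png

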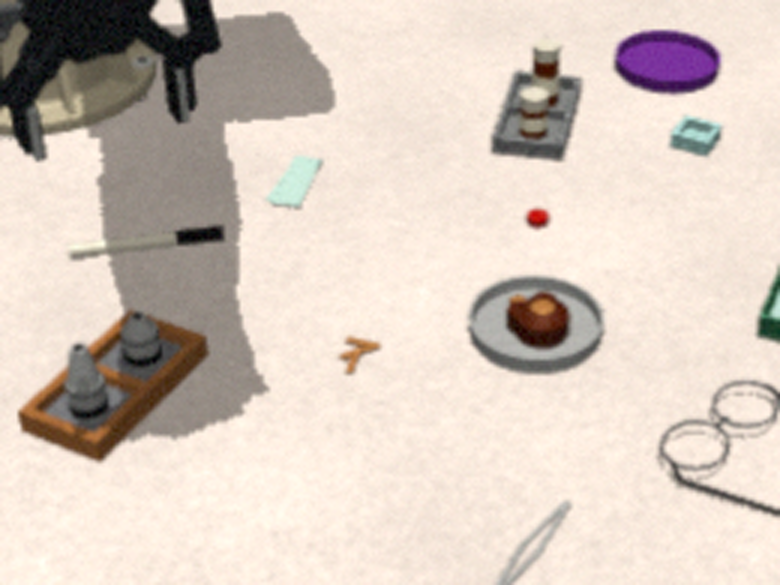

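View pics/fside.png

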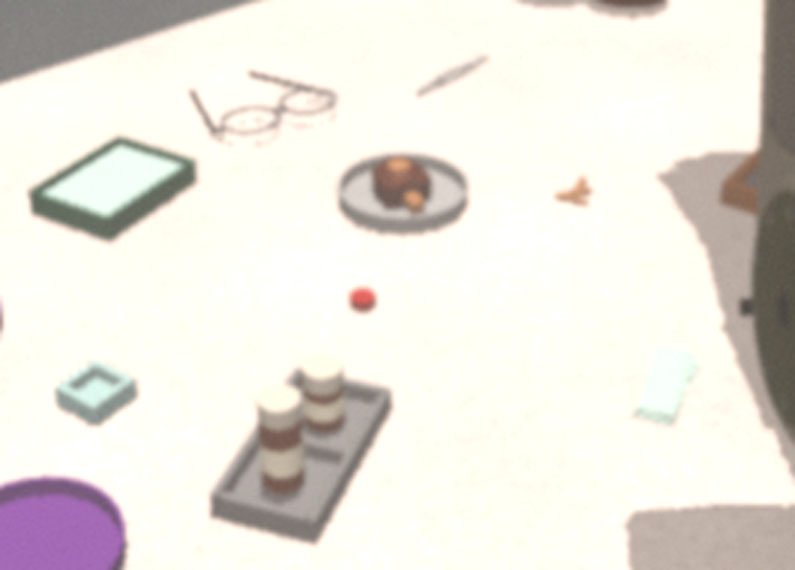

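View pics/fw.png

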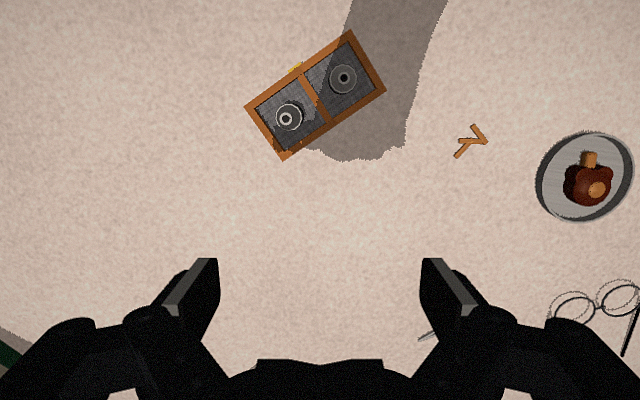

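Everything is in place. In the scene crop the vials stand in separate tray bays at (546,70) and (533,112), and the objectives stand in the case bays at (85,385) and (140,340). The fungus lies flat in the dish at (540,318), and the glass block at (696,135) hasn't moved.

```bash
python3 -c "
from workcell import env;print(env.hand_in())"
```

```text
the job is handed in; nothing more can be done
None
```

The job is done and was handed in at about 27 s of the 136 s allowed. I worked in the order asked:

- **Vials:** both amber vials stand upright in the grey tray, one per bay.
- **Objectives:** both stand nose up in the lens case, one per bay.
- **Fungus:** it lies flat inside the steel dish.

My last pictures from the scene, side and wrist cameras showed all five items in place. The glass block and the clutter in view had not moved, and the gripper was open and clear of everything. I kept away from the purple dishes. The highest wrist force I saw was about 8 N.

Two early measurements disagreed, and close-up wrist views settled both before I relied on them:

- **Fungus angle:** the first combined fit had it wrong.
- **Dish position:** the scene and side views differed by about 1 cm.

I did not re-measure the final poses; I only checked them by eye. In the side view the arm hid most of the lens case, so only the scene and wrist pictures confirm the objectives.

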